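# Unlock the folding stay and shut the light-proof sample box

## Task

Shut the light-proof sample box: lift the knee of its folding lid stay up and forward past centre so that it unlocks, then lower the lid under control and press its front edge down until it is fully home on the rim. The sheet-metal lid and the thin stay bend easily: take the stay with a light grip, never push or squeeze the lid or the stay with more than about 20 N, and never let the lid slam; leave the bottles and the beaker standing where they are, and take the arm away at the end.

Things in the scene. Friction and masses are not known exactly. Their poses are not given: they have to be found in the camera images.
- box_base (a point): centre of the underside of the open grey sheet-metal box, 22 mm above the bench: 200 (x) by 260 (y) by 100 mm high, walls 6 mm. Axes: z up, y from hinge side to front, x from plain side to stay side (links between x = 103 and 112 mm). Hinge line: y = -130, z = 103 mm. The box cannot be shifted, but its soft rubber feet give about 0.8 mm per N (at most 20 mm down, 4 up), and all that it carries moves with it.
- lid (a joint): lid angle, rad: 1.396 = held open by the locked stay, leaning over the box; 0 = fully home, a firm stop. Its stiff friction hinge (2.2 N m) keeps it wherever it is left: once unlocked it takes about 11 N at lid_press to swing it down at first and 6 to 10 N near the end, and the whole box sinks on its soft feet under that push, so the lid comes home lower than its rest height. Locked, it cannot be lowered.
- knee (a joint): angle of the stay's knee, rad: -0.14 = locked on its stop, the knee a little behind (hinge side of) the line between the end pivots; 0 = links in line (centre); positive = past centre, folding; 2.63 with the lid home. The knee rubs (0.15 N m) and stays where it is left; below about 0.3 it may jam when the lid is pushed. Links: steel strips 15 mm wide, 110 mm between pivots.
- knee_pin (a point): mid-length point, on the axis, of the round steel pin sticking out sideways (box +x) from the knee: 14 mm in diameter, 66 mm long, with an 18 mm head at its end; this point is 62 mm outside the box wall, free below and on both sides. A grip of 5 to 15 N is enough. The pin moves on a circle of 110 mm radius about stay_foot in the box's y-z plane; to unlock it goes up and towards the box's front (+y).
- stay_foot (a point): point on the axis of the stay's lower, fixed pivot, on the box wall, 53 mm above the box's underside at box y = 0; given 62 mm outside the wall, in the same plane as knee_pin.
- lid_press (a point): point on the outer (top) face of the lid, mid-width, 40 mm from the free front edge and 220 mm from the hinge line. Its axes turn with the lid: z is the outward normal of the outer face (up when shut), y points from the hinge to the free edge, x as the box's. The lid is a flat plate 200 by 260 by 10 mm; push this face near here to lower it.
- lid_hinge (a point): mid-point of the lid's hinge line, on the underside of the lid plate; axes as lid_press.
- vial0_mid (a point): centre of a small amber bottle standing inside the box, 36 mm diameter, 70 mm high: leave alone.
- vial1_mid (a point): centre of the other small amber bottle in the box, same size: leave alone.
- bottle_mid (a point): centre of a large amber bottle on the bench behind or in front of the box, 76 mm diameter, 170 mm high: leave alone.
- beaker_mid (a point): centre of an empty glass beaker on the bench in front of or behind the box, 68 mm diameter, 90 mm high: leave alone.
There are look-alikes about, which are no part of the job. Several things look just like the part that bears bottle_mid: the one meant starts farthest from the robot's base.

How it is judged:
On the way, in this order (a step that is already met when the one before it is completed fails the run):
1. the knee of the stay is lifted past centre, at least 0.2 rad, while the lid is still up (value of joint knee above 0.2 rad and value of joint lid above 0.9 rad), for 0.2 s.
2. the lid is lowered nearly shut (value of joint lid below 0.06 rad), for 0.1 s.
At the end, for the whole second after the job is handed in: The lid is fully home (lid angle below 0.015 rad, about 3 mm at the front edge) and at rest with the stay folded, and both small bottles, the large bottle and the beaker stand upright within 20 mm of where they were (value of joint lid below 0.015 rad and value of joint knee above 2 rad and velocity of joint lid between -0.03 and 0.03 rad/s and distance of each of vial0_mid, vial1_mid, bottle_mid, beaker_mid from where it was at the start of the episode below 0.02 m and angle between each of vial0_mid, vial1_mid, bottle_mid, beaker_mid's own z axis and vertical below 0.15 rad); the robot touches nothing.
It fails at once if the lid is pushed or squeezed by the robot with more than 40 N in all (both fingers added up) (contact force between any of the fingers, the arm and lid above 40 N).
It fails at once if the stay is pushed or squeezed by the robot with more than 45 N in all (both fingers added up) (contact force between any of the fingers, the arm and stay_lower above 45 N).
It fails at once if the lid moves down faster than 1.5 rad/s, or faster than 0.9 rad/s in the last 0.3 rad (slammed) (velocity of joint lid below -1.5 rad/s or (velocity of joint lid below -0.9 rad/s and value of joint lid below 0.3 rad)).
It fails at once if a bottle or the beaker is moved by more than 30 mm (distance of any of vial0_mid, vial1_mid, bottle_mid, beaker_mid from where it was at the start of the episode above 0.03 m).
It also fails if it takes over 72 s, if anything falls off the work surface, if the arm or the gripper's body presses on something with over 40 N, if the wrist force passes 120 N, or if a joint passes its speed limit or range.

## Robot

A 6-joint arm with a two-finger parallel gripper is mounted at the origin on the work surface. World frame = base frame: x ahead of the robot, y to its left, z up, the work surface at z = 0. Lengths are in m, angles in rad, forces in N, time in s.
With the tool pointing down it reaches from about 0.3 to 0.875 m from the base axis. Payload 6.4 kg.
Tool frame: the origin (TCP) lies midway between the tips of the shut fingers; the grasp point (between the pads) lies 19 mm behind it; z points along the fingers, y is the line along which they close (so a half turn about z gives the same grasp; the last joint's range is limited). The gripper opens to 85 mm and grips with 20 to 120 N. Pads are 22 mm wide; open, the fingers measure 114 mm over their backs; the gripper's body (76 mm by 85 mm) begins 54 mm behind the grasp point. The pads swing forward as they close: fully open they stand 13 mm farther back than shut.
Start: joints at [-1.371, 0.181, 1.607, -0, 1.354, -0.206], TCP at [0.227, -0.528, 0.231] pointing down, gripper open.
Joint ranges: [-2.99, 2.99], [-0.89, 2.07], [0.3, 2.58], [-1.14, 4.28], [0, 2.63], [-3.12, 3.12]. Speed limits (rad/s): [2.57, 2.57, 3.01, 3.14, 3.14, 3.14].

## Interface

Orientations are given as a unit quaternion [w, x, y, z].
In Python, from bench import sensors, vision, ctrl gives the robot as it stands.
- The arm moves only by the tool carry_out, never from a script. Its argument "deltas" is text: rows parted by semicolons, each of 7 numbers parted by spaces: the shift along the tool's x, y, z in mm, then the turn, a rotation vector about the tool's x, y, z in rad, then the closure, from 0 (fully open) to 1 (shut). In form: tx ty tz ax ay az claw; .... A call has 1 to 12 rows; each row is the pose to reach, as a shift and turn from the pose commanded when the call began, along the tool's axes at that moment; what a row does not reach only later rows make up. A row lasts 1/8 s, in which the tool goes at most 62.5 mm and 10.7 degrees, less where a joint would pass 70% of its speed; a pose out of reach is approached as far as the arm can. A call with a gripper value outside its range is refused whole. The fingers move at their own pace and stop on an object; the grip force is fixed at half the most. Time passes only in rows, so rows that repeat a pose let the fingers close. It gives the time, the measured TCP pose, the force, the opening and the grip force at its end, in the units of the state.
- sensors.get_obs(): the state, without advancing time (a new reading comes with each control period).
- vision.camera(name): name is "scene" or "top" or "wrist"; returns the picture (420x560x3 uint8, blue, green, red); there is no depth.
- vision.camera_model(name): a dict with "K" (3x3 intrinsics, pixels), "extrinsics" (4x4, takes a point from world to camera coordinates); the wrist camera has in their place "hand_eye" (4x4, takes a point from camera to tool coordinates, whose origin is the TCP and whose axes are the flange's). Camera axes: x right, y down, z forward; pixel columns grow to the right and rows downward; lengths in m; the calibration is good to about 2 mm. The wrist camera is an equidistant fisheye: a pixel r from the principal point sees the ray r / f radians off the axis. A picture is of the moment at which its call begins: read the wrist's pose just before it. camera_model takes no time and is no camera call.
- ctrl.hand_in(): hands the job in; it is judged then, once.
The state is a dict: "time_s": time; "q": joint angles; "dq": joint speeds; "joint_efforts": joint torques, N m; "eef_pos": TCP position; "eef_rot": TCP orientation; "wrist_force": force on the tool from outside, world axes, zero at the start; "torque": the same for the moment, N m; "opening": opening from 0.0 (shut) to 1.0 (fully open); "grasp_force": force on a finger pad.
Only numpy, scipy, OpenCV 4.12 (cv2) and the standard library are available. Lean on these libraries where they do the work, as an engineer would, in place of code of your own. Each camera call takes 0.05 s, during which the arm holds its last target. There are 200 camera calls.

## Working session

There is one attempt and no reset: what is moved stays moved. The work goes in short steps, Python scripts to look and compute and a tool call to move; the robot and the scene stay as the last step left them, time stands still between calls to the robot, and variables do not carry over. Pictures are saved under pics/ and viewed, at most 10 in all, crops included, and the job is handed in when it is done.

Besides the shell and the picture viewer there is one more tool, called after "Emit:" as a command line: name --argument value ..., lists and objects as JSON in quotes. carry_out: Moves the arm, as the interface text tells. Its arguments: {"type":"object","properties":{"deltas":{"type":"string"}},"required":["deltas"]}

```bash
mkdir -p pics; ls; python3 - <<'E'
from bench import sensors, vision
import cv2,numpy as np
o=sensors.get_obs();print(o)
for n in ("scene","top","wrist"):
    im=vision.camera(n);cv2.imwrite(f"pics/{n}0.png",im)
    m=vision.camera_model(n);print(n,{k:np.round(v,4).tolist() if not isinstance(v,str) else v for k,v in m.items()})
E
```

```text
pics
{'time_s': 0.0, 'q': array([-1.37131048e+00,  1.81546391e-01,  1.60802065e+00,  5.11494659e-06,
        1.35380428e+00, -2.06288657e-01]), 'dq': array([-1.82943309e-03,  1.34990082e-04, -7.52395505e-04, -5.25544124e-04,
        4.54137066e-05,  1.26503384e-03]), 'joint_efforts': array([-2.07632552e-04, -4.44865108e+01, -3.51338553e+01, -4.07446496e-04,
        9.22092295e-03,  1.95783895e-05]), 'eef_pos': array([ 0.22688015, -0.52773694,  0.23037504]), 'eef_rot': array([-8.89316943e-04,  9.79488609e-01,  2.01497576e-01,  5.52196227e-06]), 'wrist_force': array([0.0400891 , 0.46411555, 0.29263393]), 'torque': array([0.01701433, 0.01821225, 0.01962366]), 'grasp_force': 0.0, 'opening': 0.9991372021835387}
scene {'K': [[397.2308, 0.0, 274.5557], [0.0, 397.2308, 207.9748], [0.0, 0.0, 1.0]], 'extrinsics': [[-0.5622, 0.827, 0.0105, 0.2965], [0.5667, 0.3944, -0.7234, -0.0934], [-0.6024, -0.4007, -0.6904, 1.5129], [0.0, 0.0, 0.0, 1.0]]}
top {'K': [[465.3765, 0.0, 294.0025], [0.0, 465.3765, 211.2689], [0.0, 0.0, 1.0]], 'extrinsics': [[-0.0133, -0.9999, -0.0074, -0.0137], [-0.9962, 0.0139, -0.0855, 0.4827], [0.0856, 0.0063, -0.9963, 1.7119], [0.0, 0.0, 0.0, 1.0]]}
wrist {'K': [[325.1923, 0.0, 279.487], [0.0, 325.1923, 210.1231], [0.0, 0.0, 1.0]], 'hand_eye': [[-0.0004, -0.956, -0.2934, 0.0753], [1.0, -0.0004, 0.0001, 0.0016], [-0.0002, -0.2934, 0.956, -0.1417], [0.0, 0.0, 0.0, 1.0]]}
```

View pics/scene0.png

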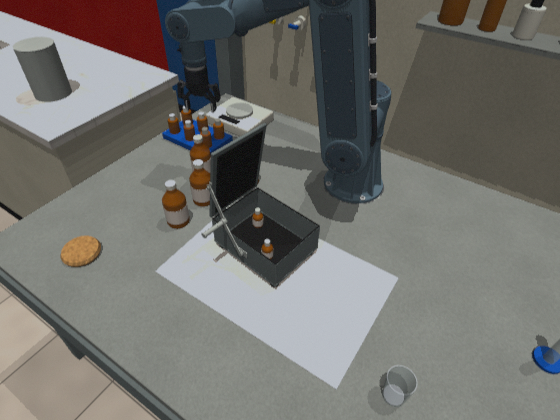

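View pics/top0.png

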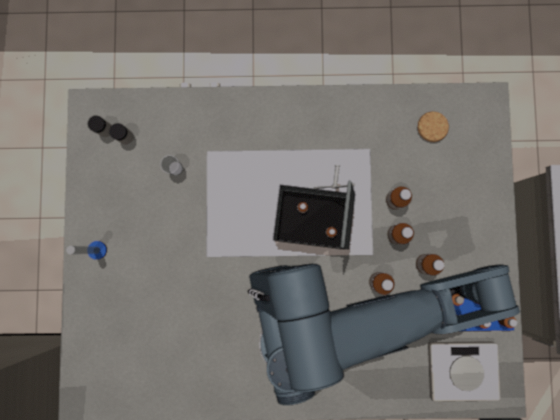

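The scene picture shows the open box at about (265,235), with the lid up, the stay facing the camera and its pin at about (213,228). In the top view the box is at (315,215), the lid edge at (348,215) and the pin at (336,172). Next I'll zoom in on both.

```bash
python3 - <<'E'
import cv2,numpy as np
t=cv2.imread("pics/top0.png")[145:275,250:425]; s=cv2.imread("pics/scene0.png")[115:295,150:330]
a=cv2.resize(t,None,fx=4,fy=4,interpolation=cv2.INTER_CUBIC)
b=cv2.resize(s,None,fx=3.3,fy=3.3,interpolation=cv2.INTER_CUBIC)
cv2.imwrite("pics/topz.png",a);cv2.imwrite("pics/scenez.png",b);print(a.shape,b.shape)
E
```

```text
(520, 700, 3) (594, 594, 3)
```

View pics/topz.png

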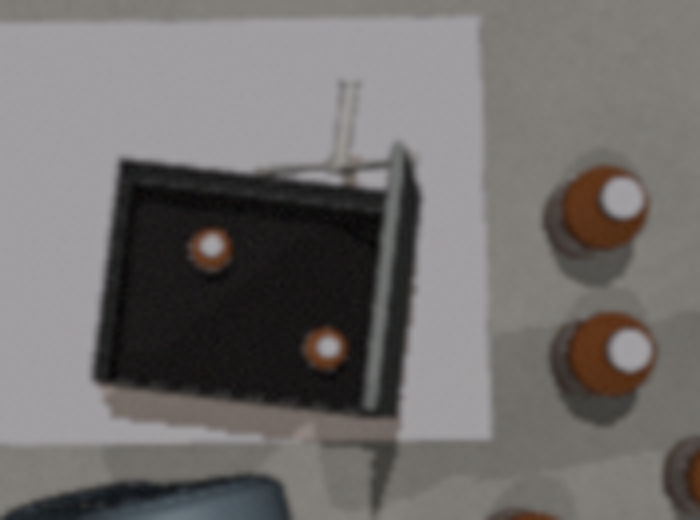

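View pics/scenez.png

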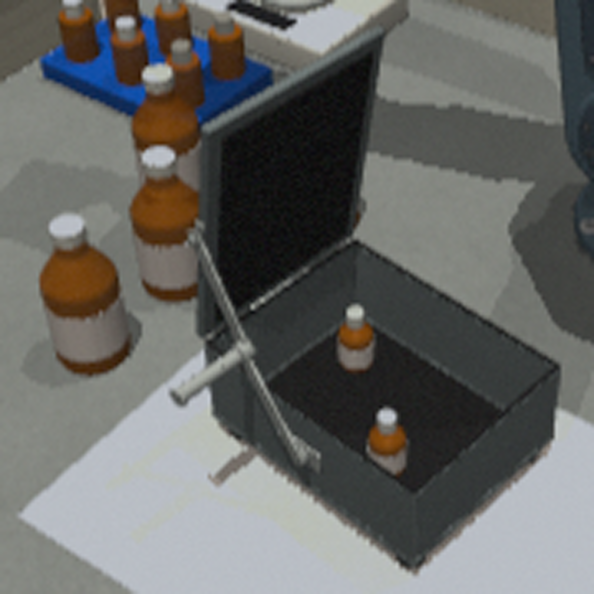

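Top zoom: rim corners are front-stay (122,160) and front-plain (96,381), the pin axis runs (349,82) to (344,165), and a large bottle's cap is at (622,198). Scene zoom: rim corners are (415,492), (560,368) and (357,241), and the pin runs (180,393) to (247,349). I'll turn these pixels into positions.

```bash
cat > h.py <<'E'
import numpy as np, cv2
from bench import vision
def ray(n,u,v):
    m=vision.camera_model(n);K=np.array(m["K"]);E=np.array(m["extrinsics"]);R,t=E[:3,:3],E[:3,3]
    return -R.T@t, R.T@np.linalg.inv(K)@[u,v,1]
def plane(n,u,v,z):
    o,d=ray(n,u,v);return o+d*(z-o[2])/d[2]
def two(p,q):
    (o1,d1),(o2,d2)=ray("top",*p),ray("scene",*q)
    A=np.c_[d1,-d2];s=np.linalg.lstsq(A,o2-o1,rcond=None)[0]
    a,b=o1+d1*s[0],o2+d2*s[1];return (a+b)/2,np.linalg.norm(a-b)
T=lambda u,v:(250+(u+.5)/4-.5,145+(v+.5)/4-.5)
S=lambda u,v:(150+(u+.5)/3.3-.5,115+(v+.5)/3.3-.5)
E
python3 - <<'E'
from h import *
np.set_printoptions(precision=4,suppress=True)
z=.122
fs=plane("top",*T(122,160),z);fp=plane("top",*T(96,381),z);print("top fs fp",fs,fp,np.linalg.norm(fs-fp))
a,b,c=[plane("scene",*S(*p),z) for p in((415,492),(560,368),(357,241))]
print("scene fs fp hp",a,b,c,np.linalg.norm(a-b),np.linalg.norm(b-c))
print("head",two(T(349,82),S(180,393)),"root",two(T(344,163),S(247,349)))
for q in((fs,fp),(a,b)):
    x=(q[0]-q[1])[:2];x/=np.linalg.norm(x);y=np.array([-x[1],x[0]])
    print("yaw",np.arctan2(x[1],x[0]),"centre",(q[0]+q[1])[:2]/2-.13*y)
y=(b-c)[:2];print("yaw bc",np.arctan2(-y[0],y[1]))
E
```

```text
top fs fp [0.5686 0.0268 0.122 ] [0.3747 0.0515 0.122 ] 0.19555162132520532
scene fs fp hp [0.5672 0.0283 0.122 ] [0.3764 0.0566 0.122 ] [ 0.3393 -0.1957  0.122 ] 0.1929357461173972 0.25506397787777635
head (array([ 0.6255, -0.1693,  0.1714]), np.float64(0.0020135630046073517)) root (array([ 0.554, -0.161,  0.169]), np.float64(0.008622554299661208))
yaw -0.12691352023500818 centre [ 0.4552 -0.0898]
yaw -0.1470537198067807 centre [ 0.4528 -0.0861]
yaw bc -0.1460024139187024
```

```bash
cat >> h.py <<'E'
from scipy.spatial.transform import Rotation as Ro
from bench import sensors
YAW=-.142; C=np.array([.454,-.088,.022]); B=Ro.from_euler("z",YAW)
def goto(pb,tilt=0.,R0=None):
    """pb: TCP in box frame (mm). tilt about box x. prints delta in tool axes now"""
    o=sensors.get_obs();p=np.array(o["eef_pos"]);w,x,y,z=o["eef_rot"];R=Ro.from_quat([x,y,z,w])
    T=C+B.apply(np.array(pb)/1000); G=B*Ro.from_euler("x",np.pi+tilt)
    print("world",T.round(4),"d mm",(R.inv().apply(T-p)*1000).round(1),"rot",(R.inv()*G).as_rotvec().round(4))
def where():
    o=sensors.get_obs();w,x,y,z=o["eef_rot"];R=Ro.from_quat([x,y,z,w])
    print("t",round(o["time_s"],2),"box mm",(B.inv().apply(np.array(o["eef_pos"])-C)*1000).round(1),"rotbox",(B.inv()*R).as_euler("xyz").round(3),"q",np.round(o["q"],3),"F",np.round(o["wrist_force"],1),"op",round(o["opening"],3))
E
python3 -c "
from h import *
where();goto((170,-55,430))"
```

```text
t 0.15 box mm [-162.5 -467.6  208.6] rotbox [-3.14  -0.     0.548] q [-1.371  0.181  1.608 -0.     1.354 -0.206] F [ 0.4  0.4 -0.4] op 0.997
world [ 0.6145 -0.1665  0.452 ] d mm [ 498.8 -179.3 -221.1] rot [-1.400e-03  1.000e-04  5.478e-01]
```

Emit:
carry_out --deltas "0 0 -60 0 0 0 0.4; 0 0 -120 0 0 0.05 0.4; 0 0 -180 0 0 0.1 0.4; 0 0 -221 0 0 0.15 0.4; 50 -18 -221 0 0 0.2 0.4; 100 -36 -221 0 0 0.25 0.4; 150 -54 -221 0 0 0.3 0.4; 200 -72 -221 0 0 0.35 0.4; 250 -90 -221 0 0 0.4 0.4; 300 -108 -221 0 0 0.45 0.4; 350 -126 -221 0 0 0.5 0.4; 400 -144 -221 0 0 0.548 0.4"

```text
time_s: 1.65
eef_pos: [0.5387, -0.2367, 0.452]
eef_rot: [-0.0, 0.997, -0.072, -0.0]
wrist_force: [0.5, 0.1, 0.6]
opening: 0.604
grasp_force: 0.0
```

```bash
python3 -c "
from h import *
where();goto((170,-55,430))"
```

```text
t 1.65 box mm [ 104.9 -135.2  430. ] rotbox [-3.141e+00  0.000e+00 -2.000e-03] q [-0.615  0.127  1.235 -0.     1.78   1.099] F [0.5 0.1 0.6] op 0.604
world [ 0.6145 -0.1665  0.452 ] d mm [ 65.  -80.3  -0. ] rot [-0.0001  0.0004 -0.0018]
```

Emit:
carry_out --deltas "30 -40 0 0 0 0 0.4; 65 -80 0 0 0 0 0.4; 65 -80 0 0 0 0 0.4; 65 -80 0 0 0 0 0.4"

```text
time_s: 2.15
eef_pos: [0.6132, -0.1681, 0.4517]
eef_rot: [0.0, 0.997, -0.071, -0.001]
wrist_force: [-0.3, 0.0, 0.0]
opening: 0.6
grasp_force: 0.0
```

```bash
python3 - <<'E'
from h import *
where()
# planar FK: unknown L1,L2,a(forward const),t ; fit from 3 poses
Q=np.array([[.181,1.608],[.127,1.235],list(sensors.get_obs()["q"][1:3])])
P=[(.227,-.528,.230,-1.371),(.5387,-.2367,.452,-.615)];o=sensors.get_obs();P.append((*o["eef_pos"],o["q"][0]))
A=[];b=[]
for (a,c),(x,y,z,q) in zip(Q,P):
    f=x*np.cos(q)+y*np.sin(q);l=-x*np.sin(q)+y*np.cos(q);print("fwd",f,"lat",l,"z",z)
    A+=[[np.sin(a),np.sin(a+c),np.cos(a+c),0],[np.cos(a),np.cos(a+c),-np.sin(a+c),1]];b+=[f,z]
s=np.linalg.lstsq(np.array(A),np.array(b),rcond=None);print("L1,L2,elbow off,h-t",s[0],s[1],s[3])
w=vision.camera("wrist");s=vision.camera("scene")
cv2.imwrite("pics/w1.png",np.hstack([cv2.resize(w,(400,300)),cv2.resize(s[:300,:400],(400,300))]))
E
```

```text
t 2.15 box mm [168.9 -56.8 429.7] rotbox [3.141e+00 1.000e-03 0.000e+00] q [-0.454  0.241  1.104 -0.     1.797  1.259] F [-0.3  0.   0. ] op 0.6
fwd 0.5625491320939402 lat 0.11769228513524033 z 0.23
fwd 0.5765619380704267 lat 0.11747728107371844 z 0.452
fwd 0.62484807458509 lat 0.11764769899934593 z 0.4517032697315262
L1,L2,elbow off,h-t [ 0.43288224  0.51535861  0.08539277 -0.0007316 ] [6.16769858e-08] [2.97672851 1.74583326 0.29306269 0.07258001]
```

View pics/w1.png

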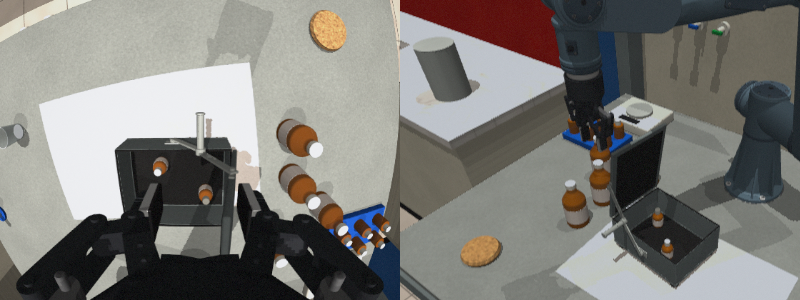

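The wrist view shows the box below. The pin is the pale rod running (201,113) to (200,153), or about (281,158) to (280,214) at full size. The forearm is well above the lid in the scene view. I'll refine the pin position from this view.

```bash
cat >> h.py <<'E'
def wray(u,v):
    m=vision.camera_model("wrist");K=np.array(m["K"]);H=np.array(m["hand_eye"])
    o=sensors.get_obs();w,x,y,z=o["eef_rot"];R=Ro.from_quat([x,y,z,w])
    d=np.array([u-K[0,2],v-K[1,2]])/K[0,0];r=np.hypot(*d)
    c=np.r_[d/max(r,1e-9)*np.sin(r),np.cos(r)]
    return np.array(o["eef_pos"])+R.apply(H[:3,3]),R.apply(H[:3,:3]@c)
def wbox(u,v,zb):
    o,d=wray(u,v);p=o+d*(zb/1000+.022-o[2])/d[2];return (B.inv().apply(p-C)*1000).round(1)
E
python3 - <<'E'
from h import *
im=vision.camera("wrist")
g=im[150:225,255:310].min(2)
for v in range(156,214,8):
    r=im[v,262:300].min(1).astype(int);print(v,r.tolist())
f=1.4
for n,p in dict(head=(200.5,113),root=(199.5,153)).items(): print(n,[wbox(p[0]*f,p[1]*f,z) for z in(140,146,152)])
for n,p in dict(fs=(117,139.5),fp=(124,209)).items(): print(n,wbox(p[0]*f,p[1]*f,100))
E
```

```text
156 [238, 238, 237, 239, 238, 238, 237, 236, 239, 237, 238, 240, 238, 239, 238, 238, 237, 218, 219, 238, 239, 239, 238, 238, 239, 239, 237, 239, 239, 238, 238, 238, 238, 238, 239, 238, 238, 238]
164 [239, 238, 239, 239, 238, 239, 238, 239, 238, 239, 238, 238, 170, 143, 166, 187, 198, 213, 207, 200, 186, 159, 133, 237, 237, 237, 238, 239, 238, 238, 239, 239, 238, 237, 239, 239, 239, 238]
172 [238, 237, 238, 238, 238, 238, 238, 239, 239, 238, 239, 238, 163, 149, 157, 186, 199, 211, 202, 196, 186, 159, 128, 238, 238, 237, 152, 156, 155, 155, 152, 152, 163, 239, 238, 238, 238, 239]
180 [238, 238, 237, 238, 239, 237, 238, 238, 238, 240, 239, 236, 158, 147, 163, 190, 203, 208, 201, 192, 183, 159, 126, 238, 238, 237, 154, 155, 152, 152, 153, 153, 160, 238, 238, 239, 238, 238]
188 [237, 238, 239, 239, 239, 238, 238, 238, 238, 237, 238, 237, 204, 142, 163, 187, 202, 208, 199, 191, 182, 153, 122, 239, 238, 235, 149, 148, 148, 147, 147, 148, 156, 238, 239, 239, 239, 237]
196 [58, 62, 61, 62, 62, 62, 58, 65, 60, 63, 62, 62, 56, 147, 166, 187, 198, 206, 198, 187, 179, 149, 114, 45, 40, 44, 48, 49, 49, 46, 51, 63, 62, 60, 59, 63, 62, 62]
204 [125, 115, 102, 91, 94, 95, 96, 94, 94, 91, 88, 73, 72, 140, 165, 186, 195, 198, 193, 186, 177, 145, 110, 52, 46, 52, 53, 45, 60, 63, 67, 63, 62, 66, 63, 63, 66, 65]
212 [35, 33, 34, 29, 36, 33, 28, 30, 37, 31, 36, 123, 154, 170, 182, 189, 194, 202, 199, 191, 184, 176, 142, 138, 114, 35, 19, 29, 35, 15, 17, 22, 19, 21, 28, 21, 19, 17]
head [array([184.7, -60.8, 140. ]), array([185.5, -60.7, 146. ]), array([186.3, -60.7, 152. ])]
root [array([106.1, -58.7, 140. ]), array([108.1, -58.7, 146. ]), array([110. , -58.7, 152. ])]
fs [124.5 122.  100. ]
fp [-51.3 127.3 100. ]
```

Emit:
carry_out --deltas "0 -1 50 0 0 0 0.4; 0 -1 100 0 0 0 0.4; 0 -1 150 0 0 0 0.4; 0 -1 200 0 0 0 0.4; 0 -1 240 0 0 0 0.4; 0 -1 275 0 0 0 0.4; 0 -1 306 0 0 0 0.4; 0 -1 306 0 0 0 0.4; 0 -1 306 0 0 0 0.4"

```text
time_s: 3.42
eef_pos: [0.614, -0.1681, 0.148]
eef_rot: [0.0, 0.997, -0.072, 0.001]
wrist_force: [0.3, -0.3, 0.5]
opening: 0.599
grasp_force: 0.0
```

```bash
python3 - <<'E'
from h import *
where()
w=vision.camera("wrist");s=vision.camera("scene")
cv2.imwrite("pics/w2.png",np.hstack([cv2.resize(w,(400,300)),cv2.resize(s[100:280,120:360],(400,300),interpolation=cv2.INTER_CUBIC)]))
E
```

```text
t 3.42 box mm [169.8 -56.7 126. ] rotbox [ 3.141e+00 -2.000e-03 -1.000e-03] q [-0.453  0.393  1.516  0.     1.231  1.261] F [ 0.3 -0.3  0.5] op 0.599
```

View pics/w2.png

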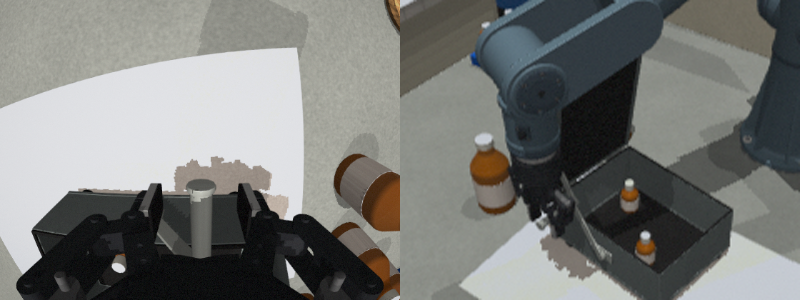

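The scene half shows the hand at the pin with the lid still up. In the wrist half the pin (200,215) lies between the open fingers (150 and 250). I'll work out the linkage path next.

```bash
cat >> h.py <<'E'
from scipy.optimize import fsolve
def piv(th,d,h): return np.array([-130+d*np.cos(th)-h*np.sin(th),103+d*np.sin(th)+h*np.cos(th)])
F=np.array([0,53.])
D=lambda k:220*np.cos(k/2)
d_,h_=fsolve(lambda v:[np.linalg.norm(piv(0,*v)-F)-D(2.63),np.linalg.norm(piv(1.396,*v)-F)-D(-.14)],[140,4])
def link(k,th0=1.2):
    th=fsolve(lambda t:np.linalg.norm(piv(t[0],d_,h_)-F)-D(k),[th0])[0]
    u=piv(th,d_,h_)-F;L=np.linalg.norm(u);u/=L
    n=np.array([u[1],-u[0]])  # forward
    return th,F+u*L/2+n*110*np.sin(k/2)
E
python3 - <<'E'
from h import *
print(d_,h_)
for k in(-.14,0,.1,.2,.3,.4,.5,.6,.8,1.2): print(k,link(k))
where()
E
```

```text
141.3719006746768 4.489494416477514
-0.14 (np.float64(1.3960000000003057), array([-61.57854769, 144.14868328]))
0 (np.float64(1.4021677598721476), array([-55.34964712, 148.06006819]))
0.1 (np.float64(1.3990173257554799), array([-50.37354634, 150.78806588]))
0.2 (np.float64(1.389611032831708), array([-44.94559718, 153.39867177]))
0.3 (np.float64(1.3740808291134867), array([-39.06415151, 155.82991815]))
0.4 (np.float64(1.3526368424492983), array([-32.73740301, 158.0155343 ]))
0.5 (np.float64(1.3255542583194895), array([-25.98391481, 159.88702527]))
0.6 (np.float64(1.2931576425985591), array([-18.83267753, 161.37587488]))
0.8 (np.float64(1.213870330848783), array([ -3.50246878, 162.94422546]))
1.2 (np.float64(1.0077686875368483), array([ 29.64773387, 158.92927771]))
t 3.52 box mm [170.3 -56.5 126.6] rotbox [ 3.14e+00 -3.00e-03 -1.00e-03] q [-0.453  0.393  1.515 -0.     1.23   1.261] F [ 0.1 -0.7  0.5] op 0.603
```

Emit:
carry_out --deltas "0 0 0 0 0 0 0.72; 0 0 0 0 0 0 0.72; 0 0 0 0 0 0 0.72; 0 -3 -2 0 0 0 0.72; 0 -6 -4 0 0 0 0.72; 0 -9 -6 0 0 0 0.72; 0 -12 -7.5 0 0 0 0.72"

```text
time_s: 4.4
eef_pos: [0.615, -0.1559, 0.154]
eef_rot: [0.001, 0.997, -0.071, -0.0]
wrist_force: [-1.7, -3.8, -0.1]
opening: 0.281
grasp_force: 1.7
```

```bash
python3 -c "
from h import *
where();print(sensors.get_obs()['grasp_force'])"
```

```text
t 4.4 box mm [169.  -44.5 132. ] rotbox [ 3.14  0.   -0.  ] q [-4.340e-01  3.840e-01  1.516e+00 -1.000e-03  1.242e+00  1.279e+00] F [-1.7 -3.8 -0.1] op 0.281
1.7494682595133781
```

Emit:
carry_out --deltas "0 -4 -2 0 0 0 0.72; 0 -8 -4 0 0 0 0.72; 0 -12 -5.5 0 0 0 0.72; 0 -16 -7 0 0 0 0.72; 0 -20 -8 0 0 0 0.72; 0 -24 -9 0 0 0 0.72; 0 -28 -10 0 0 0 0.72; 0 -28 -10 0 0 0 0.72"

```text
time_s: 5.4
eef_pos: [0.6187, -0.1295, 0.1645]
eef_rot: [0.002, 0.997, -0.071, -0.0]
wrist_force: [-5.2, -9.8, 2.1]
opening: 0.284
grasp_force: 5.1
```

```bash
python3 - <<'E'
from h import *
where();print(sensors.get_obs()['grasp_force'])
w=vision.camera("wrist");s=vision.camera("scene")
cv2.imwrite("pics/w3.png",np.hstack([cv2.resize(w,(400,300)),cv2.resize(s[100:280,120:360],(400,300),interpolation=cv2.INTER_CUBIC)]))
E
```

```text
t 5.4 box mm [168.9 -17.8 142.5] rotbox [ 3.138e+00  0.000e+00 -1.000e-03] q [-0.392  0.367  1.514 -0.004  1.259  1.323] F [-5.2 -9.8  2.1] op 0.284
5.122658908367157
```

View pics/w3.png

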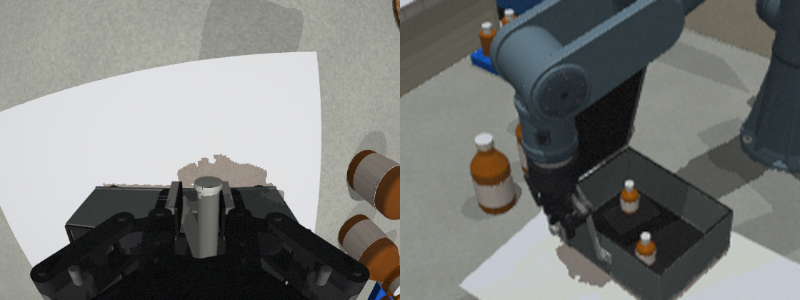

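Scene half: the knee has moved forward (pin about y = -23 mm, so knee ≈ 0.55 rad) and the lid is still up. The wrist half shows the pin against the rear finger. Now I'll release and go behind the lid.

Emit:
carry_out --deltas "0 4 -1 0 0 0 0.5; 0 2 0 0 0 0 0.4; 0 2 0 0 0 0 0.4; 0 2 -50 0 0 0 0.4; 0 2 -100 0 0 0 0.5; 0 2 -155 0 0 0 0.6; 0 2 -210 0 0 0 0.8; 0 2 -265 0 0 0 1; 0 2 -318 0 0 0 1; -50 35 -318 0 0 0 1; -100 70 -318 0 0 0 1; -150 105 -318 0 0 0 1"

```text
time_s: 7.0
eef_pos: [0.4545, -0.2102, 0.4817]
eef_rot: [-0.0, 0.998, -0.07, 0.0]
wrist_force: [0.1, -1.3, 0.7]
opening: -0.001
grasp_force: 0.0
```

Emit:
carry_out --deltas "-19 7 0 0 0 0 1; -19 7 50 0 0 0 1; -19 7 100 0 0 0 1; -19 7 150 0 0 0 1; -19 7 150 0 0 0 1"

```text
time_s: 7.62
eef_pos: [0.4343, -0.2126, 0.328]
eef_rot: [-0.003, 0.997, -0.071, -0.003]
wrist_force: [-0.2, -0.1, 1.3]
opening: -0.001
grasp_force: 0.0
```

```bash
python3 - <<'E'
from h import *
where()
w=vision.camera("wrist");s=vision.camera("scene")
cv2.imwrite("pics/w4.png",np.hstack([cv2.resize(w,(400,300)),cv2.resize(s[100:280,120:360],(400,300),interpolation=cv2.INTER_CUBIC)]))
E
```

```text
t 7.62 box mm [  -1.9 -126.1  306. ] rotbox [-3.137  0.007  0.   ] q [-0.702 -0.091  1.695  0.     1.545  1.011] F [-0.2 -0.1  1.3] op -0.001
```

View pics/w4.png

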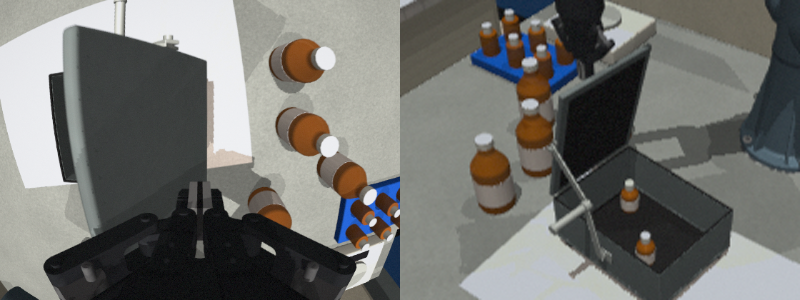

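The wrist view shows the lid's outer face (centre about (140,130)) in front of the shut fingers. The scene half shows the stay unlocked with its knee forward and the bottles undisturbed. I'll compute the press arc.

```bash
cat >> h.py <<'E'
def arc(ths,c=13,r=212,dz=0):
    o=sensors.get_obs();p=B.inv().apply(np.array(o["eef_pos"])-C)*1000
    for t in ths:
        y=-130+r*np.cos(t)-10*np.sin(t)-c; z=103+r*np.sin(t)+10*np.cos(t)+dz
        print(round(t,2),"d tool",np.round([-p[0],-(y-p[1]),-(z-p[2])],1))
E
python3 -c "
from h import *
arc(np.arange(1.40,1.0,-.04))"
```

```text
1.4 d tool [ -0.6 -11.   -2.2]
1.36 d tool [ -0.6 -19.4  -1. ]
1.32 d tool [ -0.6 -27.7   0.6]
1.28 d tool [ -0.6 -36.    2.5]
1.24 d tool [ -0.6 -44.2   4.7]
1.2 d tool [ -0.6 -52.3   7.2]
1.16 d tool [ -0.6 -60.3  10.1]
1.12 d tool [ -0.6 -68.1  13.3]
1.08 d tool [ -0.6 -75.9  16.7]
1.04 d tool [ -0.6 -83.5  20.5]
```

Emit:
carry_out --deltas "0 -11 -2 0 0 0 1; 0 -19 -1 0 0 0 1; 0 -28 1 0 0 0 1; 0 -36 2.5 0 0 0 1; 0 -44 5 0 0 0 1; 0 -52 7 0 0 0 1"

```text
time_s: 8.48
eef_pos: [0.4438, -0.1647, 0.3266]
eef_rot: [0.003, 0.997, -0.072, 0.001]
wrist_force: [-2.1, -9.6, 4.0]
opening: -0.002
grasp_force: 4.8
```

```bash
python3 -c "
from h import *
where();arc(np.arange(1.20,.7,-.04))"
```

```text
t 8.47 box mm [  0.8 -77.3 304.6] rotbox [ 3.136e+00 -3.000e-03 -1.000e-03] q [-0.604 -0.124  1.728 -0.004  1.532  1.11 ] F [-2.1 -9.6  4. ] op -0.002
1.2 d tool [-0.8 -1.8  0.4]
1.16 d tool [-0.8 -9.8  3.3]
1.12 d tool [ -0.8 -17.7   6.4]
1.08 d tool [ -0.8 -25.4   9.9]
1.04 d tool [ -0.8 -33.   13.7]
1.0 d tool [ -0.8 -40.5  17.8]
0.96 d tool [ -0.8 -47.7  22.2]
0.92 d tool [ -0.8 -54.8  26.9]
0.88 d tool [ -0.8 -61.7  31.9]
0.84 d tool [ -0.8 -68.4  37.1]
0.8 d tool [ -0.8 -74.9  42.6]
0.76 d tool [ -0.8 -81.1  48.3]
0.72 d tool [ -0.8 -87.1  54.3]
```

Emit:
carry_out --deltas "0 -8 3 0 0 0 1; 0 -16 6 0 0 0 1; 0 -24 10 0 0 0 1; 0 -31 14 0 0 0 1; 0 -39 18 0 0 0 1; 0 -46 22 0 0 0 1; 0 -53 27 0 0 0 1; 0 -60 32 0 0 0 1; 0 -67 37 0 0 0 1; 0 -73 43 0 0 0 1"

```text
time_s: 9.72
eef_pos: [0.4542, -0.0913, 0.2841]
eef_rot: [0.002, 0.997, -0.071, 0.001]
wrist_force: [-3.9, -2.7, 11.2]
opening: 0.003
grasp_force: 4.8
```

```bash
python3 -c "
from h import *
where();arc(np.arange(.8,.3,-.04),dz=-7)"
```

```text
t 9.72 box mm [  0.6  -3.2 262.1] rotbox [ 3.138e+00 -3.000e-03 -0.000e+00] q [-0.454 -0.123  1.811 -0.002  1.45   1.259] F [-3.9 -2.7 11.2] op 0.003
0.8 d tool [-0.6 -0.8  7.1]
0.76 d tool [-0.6 -7.  12.8]
0.72 d tool [ -0.6 -13.   18.8]
0.68 d tool [ -0.6 -18.8  25.1]
0.64 d tool [ -0.6 -24.3  31.5]
0.6 d tool [ -0.6 -29.6  38.2]
0.56 d tool [ -0.6 -34.5  45.1]
0.52 d tool [ -0.6 -39.2  52.1]
0.48 d tool [ -0.6 -43.7  59.4]
0.44 d tool [ -0.6 -47.8  66.8]
0.4 d tool [ -0.6 -51.6  74.4]
0.36 d tool [ -0.6 -55.1  82.1]
0.32 d tool [ -0.6 -58.3  90. ]
```

Emit:
carry_out --deltas "0 -6 7 0 0 0 1; 0 -12 14 0 0 0 1; 0 -18 21 0 0 0 1; 0 -24 29 0 0 0 1; 0 -29 36 0 0 0 1; 0 -34 44 0 0 0 1; 0 -39 51 0 0 0 1; 0 -43 58 0 0 0 1; 0 -47 66 0 0 0 1; 0 -51 73 0 0 0 1; 0 -54 81 0 0 0 1"

```text
time_s: 11.1
eef_pos: [0.4634, -0.0368, 0.2032]
eef_rot: [0.0, 0.997, -0.071, 0.003]
wrist_force: [0.1, 2.4, 9.2]
opening: 0.0
grasp_force: 4.2
```

```bash
python3 -c "
from h import *
where();arc(np.arange(.36,-.01,-.03),dz=-9)"
```

```text
t 11.1 box mm [  2.   52.  181.2] rotbox [-3.142 -0.005  0.   ] q [-3.360e-01 -4.700e-02  1.908e+00  1.000e-03  1.276e+00  1.376e+00] F [0.1 2.4 9.2] op 0.0
0.36 d tool [-2.   0.2  3.1]
0.33 d tool [-2.  -2.3  9. ]
0.3 d tool [-2.  -4.5 15. ]
0.27 d tool [-2.  -6.6 21. ]
0.24 d tool [-2.  -8.5 27.1]
0.21 d tool [ -2.  -10.2  33.2]
0.18 d tool [ -2.  -11.7  39.4]
0.15 d tool [ -2.  -13.1  45.6]
0.12 d tool [ -2.  -14.2  51.9]
0.09 d tool [ -2.  -15.2  58.2]
0.06 d tool [ -2.  -16.   64.5]
0.03 d tool [ -2.  -16.6  70.8]
-0.0 d tool [ -2.  -17.   77.2]
```

Emit:
carry_out --deltas "0 -2 6 0 0 0 1; 0 -4 12 0 0 0 1; 0 -6 18 0 0 0 1; 0 -8 24 0 0 0 1; 0 -10 30 0 0 0 1; 0 -11 36 0 0 0 1; 0 -13 42 0 0 0 1; 0 -14 48 0 0 0 1; 0 -15 54 0 0 0 1; 0 -16 60 0 0 0 1"

```text
time_s: 12.35
eef_pos: [0.4655, -0.0205, 0.1426]
eef_rot: [-0.0, 0.997, -0.071, 0.002]
wrist_force: [0.2, 2.9, 8.5]
opening: 0.002
grasp_force: 4.0
```

```bash
python3 -c "
from h import *
where();arc([.06,.03,0],dz=-9)"
```

```text
t 12.35 box mm [  1.8  68.4 120.6] rotbox [-3.14  -0.004  0.   ] q [-0.301  0.036  1.959  0.002  1.142  1.411] F [0.2 2.9 8.5] op 0.002
0.06 d tool [-1.8  0.4  3.9]
0.03 d tool [-1.8 -0.2 10.3]
0 d tool [-1.8 -0.6 16.6]
```

Force is 8.5 N. I'll press slowly and check it in small steps.

Emit:
carry_out --deltas "0 0 3 0 0 0 1; 0 0 6 0 0 0 1; 0 0 9 0 0 0 1; 0 0 12 0 0 0 1; 0 0 15 0 0 0 1; 0 0 17 0 0 0 1; 0 0 17 0 0 0 1"

```text
time_s: 13.22
eef_pos: [0.4655, -0.0202, 0.1257]
eef_rot: [-0.001, 0.997, -0.071, 0.002]
wrist_force: [0.2, 5.5, 10.3]
opening: 0.002
grasp_force: 4.9
```

Emit:
carry_out --deltas "0 0 1 0 0 0 1; 0 0 2 0 0 0 1; 0 0 3 0 0 0 1; 0 0 3 0 0 0 1"

```text
time_s: 13.72
eef_pos: [0.4655, -0.0202, 0.1231]
eef_rot: [-0.001, 0.997, -0.071, 0.002]
wrist_force: [-0.8, 6.0, 12.9]
opening: 0.0
grasp_force: 6.5
```

Emit:
carry_out --deltas "0 0 1 0 0 0 1; 0 0 2 0 0 0 1; 0 0 3 0 0 0 1; 0 0 3 0 0 0 1"

```text
time_s: 14.22
eef_pos: [0.4655, -0.0202, 0.1204]
eef_rot: [-0.001, 0.997, -0.071, 0.002]
wrist_force: [-1.8, 6.2, 15.7]
opening: -0.003
grasp_force: 8.1
```

Emit:
carry_out --deltas "0 0 1 0 0 0 1; 0 0 2 0 0 0 1; 0 0 2.5 0 0 0 1; 0 0 2.5 0 0 0 1; 0 0 2.5 0 0 0 1"

```text
time_s: 14.85
eef_pos: [0.4655, -0.0202, 0.1182]
eef_rot: [-0.001, 0.997, -0.071, 0.002]
wrist_force: [-3.5, 6.2, 18.7]
opening: 0.0
grasp_force: 9.4
```

Emit:
carry_out --deltas "0 0 -4 0 0 0 1; 0 0 -9 0 0 0 1; 0 0 -14 0 0 0 1; 0 0 -20 0 0 0 1; 0 0 -28 0 0 0 1; 0 0 -60 0 0 0 1; 0 0 -110 0 0 0 1; 0 0 -160 0 0 0 1; 0 0 -210 0 0 0 1; -40 0 -240 0 0 0 1; -90 20 -250 0 0 0 1; -90 20 -250 0 0 0 1"

```text
time_s: 16.35
eef_pos: [0.3702, -0.0288, 0.3671]
eef_rot: [0.001, 0.997, -0.072, 0.002]
wrist_force: [0.0, 1.4, -0.2]
opening: 0.0
grasp_force: 0.0
```

```bash
python3 - <<'E'
from h import *
where()
t=vision.camera("top");s=vision.camera("scene")
cv2.imwrite("pics/end.png",np.hstack([cv2.resize(t[145:275,250:425],(400,300),interpolation=cv2.INTER_CUBIC),cv2.resize(s[100:280,120:360],(400,300),interpolation=cv2.INTER_CUBIC)]))
E
```

```text
t 16.35 box mm [-91.4  46.8 345.1] rotbox [ 3.14e+00 -4.00e-03 -2.00e-03] q [-4.000e-01 -3.980e-01  1.864e+00 -1.000e-03  1.671e+00  1.315e+00] F [ 0.   1.4 -0.2] op 0.0
```

View pics/end.png

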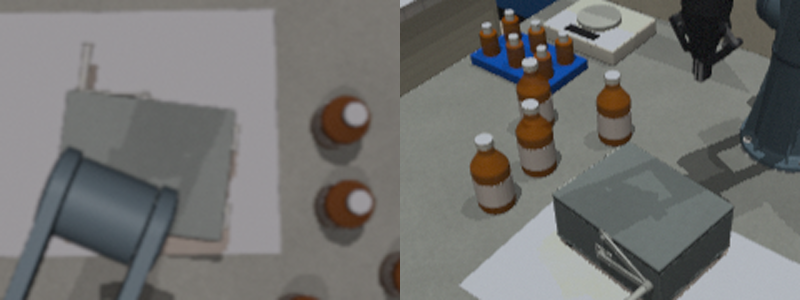

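The closing view shows the lid flat on the rim, the stay folded, the bottles standing and the arm clear. When I pressed, the force rose along the feet's stiffness line, so the lid is on its stop.

```bash
python3 -c "
from bench import ctrl
print(ctrl.hand_in())"
```

```text
the job is handed in; nothing more can be done
None
```

The box is shut and the job is handed in, but no verdict came back. The stay was unlocked with about 11 N, the lid was lowered and pressed home with about 19–20 N, the bottles in view still stood at the end (the beaker was out of frame in the last picture), and the arm was taken clear.

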